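# Tuck the closing plate under the cover leaf and hold it flat

## Robot

A 6-joint arm with a two-finger parallel gripper is mounted at the origin on the work surface; the furniture and walls round the work are solid. World frame = base frame: x ahead of the robot, y to its left, z up, the work surface at z = 0. Lengths are in mm, angles in rad, forces in N, time in s.
With the tool pointing down it reaches from about 275 to 750 mm from the base axis. Payload 10.2 kg.
Tool frame: the origin (TCP) lies at the very end of the fingers, on their centre line; the grasp point (between the pads) lies 19 mm behind it; x points along the fingers, y is the direction in which the jaws open and shut, and the axes are right-handed (so a half turn about x gives the same grasp; the last joint's range is limited). The gripper opens to 85 mm and grips with 20 to 120 N. Pads are 22 mm wide; open, the fingers measure 114 mm over their backs; the gripper's body (76 mm by 85 mm) begins 54 mm behind the grasp point. The pads swing forward as they close: fully open they stand 13 mm farther back than shut.
Start: joints at [1.075, 0.313, 1.498, -0, 1.331, -0.223], TCP at [141.463, 505.588, 206.494] pointing down, gripper open.
Joint ranges: [-2.94, 2.94], [-0.97, 2.17], [0.19, 2.56], [-1.23, 4.37], [0.02, 3.11], [-2.88, 2.88]. Speed limits (rad/s): [2.39, 2.39, 3.01, 3.14, 3.14, 3.14].

## Interface

Orientations are given as a unit quaternion [w, x, y, z].
In Python, from rig import ctrl, viewer, finish_job gives the robot as it stands.
- The arm moves only by the tool carry_out, never from a script. Its argument "targets" is a list of rows, each an object of numbers: "x", "y", "z": the shift along the world's x, y, z in m; "ax", "ay", "az": the turn, a rotation vector about the world's x, y, z in rad; "hand": the opening, from -1 (shut) to 1 (fully open). A call has 1 to 5 rows; each row is the pose to reach, as a shift and turn from the pose commanded when the call began; what a row does not reach only later rows make up. A row lasts 1/8 s, in which the tool goes at most 62.5 mm and 10.7 degrees, less where a joint would pass 70% of its speed; a pose out of reach is approached as far as the arm can. A call with a gripper value outside its range is refused whole. The fingers move at their own pace and stop on an object; "grip_force" is the grip in N (left out, the last holds). Time passes only in rows, so rows that repeat a pose let the fingers close. It gives the time, the measured TCP pose, the force and the opening at its end, in the units of the state.
- ctrl.sense(): the state, without advancing time (a new reading comes with each control period).
- viewer.capture(name): name is "scene" or "top" or "wrist"; returns the picture (384x512x3 uint8, blue, green, red); there is no depth.
- viewer.camera_info(name): a dict with "fx", "fy", "cx", "cy" (pixels), "k1" (the pictures are not rectified: a ray, as slopes to the right and down, at radius r is drawn at 1 + k1 r^2 times it, then the intrinsics apply), "R" (3x3) and "t" (3): a world point X has camera coordinates R X + t. Camera axes: x right, y down, z forward; pixel columns grow to the right and rows downward; lengths in mm; the calibration is good to about 2 mm. A picture is of the moment at which its call begins: read the wrist's pose just before it. camera_info takes no time and is no camera call; for the wrist camera it gives the pose at the moment of the call.
- finish_job(): hands the job in, once; it reports no verdict.
The state is a dict: "time_s": time; "joints": joint angles; "dq": joint speeds; "tau": joint torques, N m; "eef_pos": TCP position; "ee_rot": TCP orientation; "force": force on the tool from outside, world axes, zero at the start; "wrist_torque": the same for the moment, N m; "grip_width": opening from 0.0 (shut) to 1.0 (fully open).
Only numpy, scipy, OpenCV 4.12 (cv2) and the standard library are available. Lean on these libraries where they do the work, as an engineer would, in place of code of your own. Each camera call takes 0.05 s, during which the arm holds its last target. There are 200 camera calls.

## Task

Close the cover of the slide bed: take the loose flat plate by its grip bar, lay it flat on the bed in front of the hinged cover leaf, and slide its plain side under the leaf, centred and square, until it meets the stop beneath, without lifting the leaf. Finish while still gripping the bar and pressing the plate firmly flat on the bed, ready for someone else to put the screws in; do not let go. Leave the other things on the bench where they are.

Things in the scene. Friction and masses are not known exactly. Their poses are not given: they have to be found in the camera images.
- plate: loose closing plate, grey aluminium, 100 mm (its x) x 90 mm (y) x 4 mm, 0.14 to 0.28 kg, flat on the bench at the start. A steel grip bar stands on it, 10 mm thick (x), 60 mm long (y), centred at x = -20 mm, y = 0, its top 38 mm above the underside. Two screw holes near the corners on the bar's side (-x); the plain side at x = +50 mm is to be tucked in. Origin: centre of the underside; z up
- edge (a point): middle of the plate's plain side, at its underside (plate x = +50 mm). The plate starts between two fixed grey gauges with knobs, 40 mm or less beside it; such gauges, up to about 0.2 m tall, also stand on both sides of the bed: lift straight up and carry the plate over them
- bed: fixed rigid dark steel bed, 200 mm (its x) x 120 mm (y) x 12 mm high; origin: centre of its underside, on the bench. Its x axis is the tucking direction: leaf at the +x end, front (-x) half bare. With the plate fully home both origins lie one above the other and the axes agree. Pressing down with about 10 N is firm enough at the end
- head: the steel stop and hinge fixed on the bed's +x end; same origin and axes as the bed. The face of the stop is at x = +50 mm, 110 mm wide, from the bed's top up to the leaf
- lip (a point): middle of the leaf's free near edge when shut, at bed x = +15 mm, 23 mm above the bench. From there to the stop 35 mm of the bed are covered
- leaf (a joint): angle of the cover leaf, a 3 mm aluminium sheet 110 mm wide, from the hinge (bed x = +85 mm, axis along y, 22 mm above the bench) to the lip; 0 = shut, lying on the stop, 9 mm free between it and the bed; grows as the lip rises (0.06 rad = 4 mm there). Only its weight, about 1 N at the lip, keeps it shut. The last 7 mm of the lip are bent slightly upward
- tin: grease tin with green lid, 67 mm across, 31 mm high, stands on the bench, not to be disturbed; origin at its underside
- ring: grey setting ring, 64 mm across, 22 mm high, lies on the bench, not to be disturbed; origin at its underside
- plug: plug gauge, 104 mm long (its y), 22 mm thick, lies on the bench, not to be disturbed; origin at its underside
- block: steel gauge block 9 x 35 x 30 mm standing on the bench, not to be disturbed; origin at its underside

How it is judged (in metres and radians):
At the end, for the whole second after the job is handed in: Plain side of the plate under the shut leaf (below 0.03 rad), within 8 mm of the stop; plate centred within 10 mm, square within 0.1 rad, flat on the bed (2 mm, 0.035 rad), at rest, gripped by the fingers and pressed on the bed with more than 5 N (x of edge in the frame of bed between 0.042 and 0.053 m and y of plate in the frame of bed between -0.01 and 0.01 m and angle between the x axis of plate and the x axis of bed, either way round below 0.1 rad and z of edge in the frame of bed between 0.01 and 0.014 m and angle between plate's own z axis and vertical below 0.035 rad and value of joint leaf below 0.03 rad and linear speed of plate below 0.02 m/s and contact force between plate and bed above 5 N and contact force between the fingers and plate above 5 N); the arm keeps its last pose, push and grip.
It fails at once if the cover leaf is lifted (more than 0.06 rad, about 4 mm at the lip) (value of joint leaf above 0.06 rad).
It fails at once if another thing on the bench is moved by more than 30 mm (distance of any of tin, ring, plug, block from where it was at the start of the episode above 0.03 m).
It also fails if it takes over 48 s, if anything falls off the work surface, if the arm or the gripper's body presses on something with over 40 N, if the wrist force passes 120 N, or if a joint passes its speed limit or range.

## Working session

There is one attempt and no reset: what is moved stays moved. The work goes in short steps, Python scripts to look and compute and a tool call to move; the robot and the scene stay as the last step left them, time stands still between calls to the robot, and variables do not carry over. Pictures are saved under pics/ and viewed, about 8 in all and at most 12, crops included, and the job is handed in when it is done.

Besides the shell and the picture viewer there is one more tool, called after ">>>" as a command line: name --argument value ..., lists and objects as JSON in quotes. carry_out: Moves the arm, as the interface text tells. Its arguments: {"type":"object","properties":{"targets":{"type":"array"},"grip_force":{"type":"number"}},"required":["targets"]}

```bash
mkdir -p pics; ls
python3 - <<'E'
from rig import ctrl, viewer
import cv2
s=ctrl.sense();print({k:s[k] for k in('time_s','eef_pos','ee_rot','force','grip_width')})
for n in("scene","top"):
    cv2.imwrite(f"pics/{n}0.png",viewer.capture(n)); print(n,viewer.camera_info(n))
E
```

```text
pics
{'time_s': 0.0, 'eef_pos': array([141.34354612, 505.31876309, 205.93969158]), 'ee_rot': array([ 0.7003686 ,  0.09573981,  0.70070432, -0.09659801]), 'force': array([ 0.34655179,  0.3996255 , -0.0670344 ]), 'grip_width': 1.0006094459562433}
scene {'fx': 415.253195827626, 'fy': 415.253195827626, 'cx': 248.87956551349734, 'cy': 189.61433222516885, 'k1': -0.06212431063511309, 'R': array([[-9.60733465e-01,  2.77471546e-01, -8.66059194e-04],
       [ 1.41469393e-01,  4.87141916e-01, -8.61788353e-01],
       [-2.38699852e-01, -8.28071431e-01, -5.07267272e-01]]), 't': array([ 466.65760795,  -48.50787482, 1251.34855672])}
top {'fx': 489.39283464187815, 'fy': 489.39283464187815, 'cx': 251.698818985789, 'cy': 189.91500156348422, 'k1': -0.02790727052294104, 'R': array([[ 0.0280018 , -0.99949167, -0.01524135],
       [-0.99103728, -0.02576613, -0.13107712],
       [ 0.13061778,  0.01877514, -0.99125501]]), 't': array([  24.34510557,  495.65095959, 1519.13578205])}
```

Run:
```python
import cv2
a=cv2.imread("pics/top0.png");cv2.imwrite("pics/top0b.png",cv2.resize(a,(800,600),interpolation=cv2.INTER_CUBIC))
```

```text
(no output)
```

View pics/top0b.png

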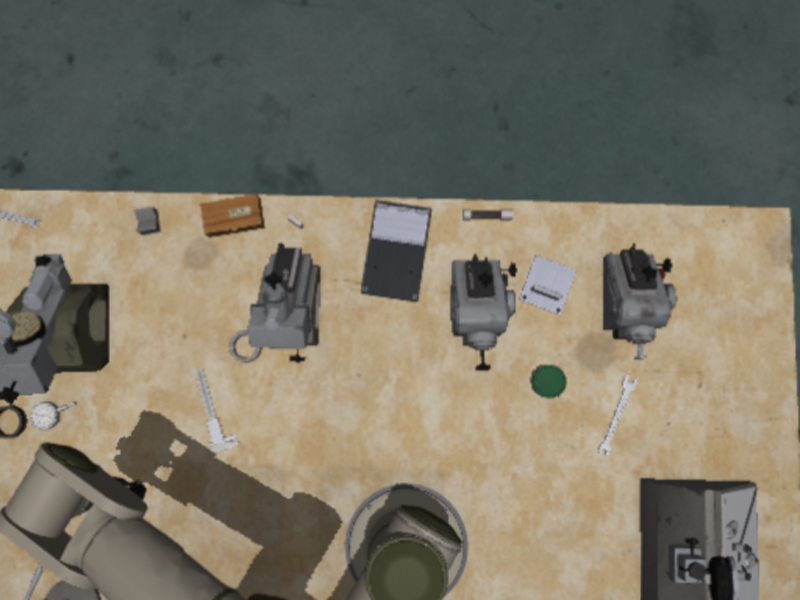

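View pics/scene0.png

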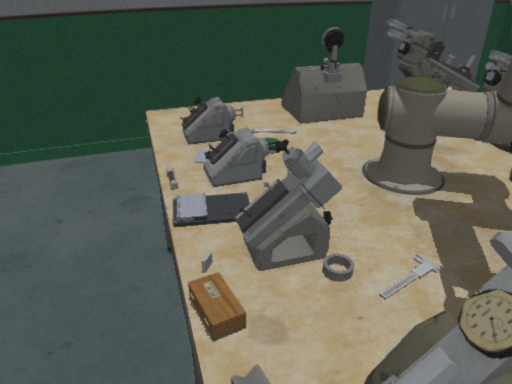

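The top view shows the bed at about (396,250) with its leaf at the far end, and the plate at (548,285) between two gauges with its bar nearer the robot. The tin is at (549,381). I'll enlarge for the corners.

```bash
python3 - <<'E'
import cv2
a=cv2.imread("pics/top0.png")[122:206,222:382];cv2.imwrite("pics/crop.png",cv2.resize(a,None,fx=5,fy=5,interpolation=cv2.INTER_CUBIC))
E
cat > h.py <<'E'
import numpy as np,cv2
from scipy.optimize import least_squares
from scipy.spatial.transform import Rotation as Ro
def proj(c,X):
    p=np.asarray(X,float)@np.array(c['R']).T+c['t']
    s=p[:,:2]/p[:,2:];s=s*(1+c['k1']*(s**2).sum(1,keepdims=True))
    return s*[c['fx'],c['fy']]+[c['cx'],c['cy']]
def back(c,uv,z):
    "world points on height z"
    out=[]
    for q,zz in zip(np.atleast_2d(uv),np.broadcast_to(z,len(np.atleast_2d(uv)))):
        out.append(least_squares(lambda v:(proj(c,[[v[0],v[1],zz]])[0]-q),[500,0],x_scale=100).x)
    return np.array(out)
def fit2d(c,obj,uv,x0,z=0):
    "pose (x,y,yaw) of a thing standing on z from model points and pixels"
    obj=np.array(obj,float)
    def P(v):
        k=np.cos(v[2]);s=np.sin(v[2])
        return np.c_[v[0]+k*obj[:,0]-s*obj[:,1],v[1]+s*obj[:,0]+k*obj[:,1],obj[:,2]+z]
    r=least_squares(lambda v:(proj(c,P(v))-uv).ravel(),x0,x_scale=[100,100,.1])
    return r.x,r.fun.reshape(-1,2)
E
```

```text
(no output)
```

View pics/crop.png

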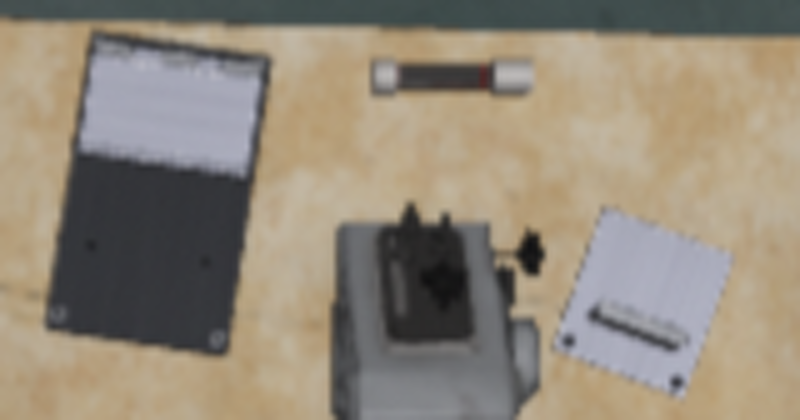

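The crop shows the bed corners at (47,326), (227,353), (94,33), (270,60) and the lip from (77,152) to (247,178). The plate corners are at (604,206), (732,258), (683,396), (555,347), with the bar and holes at the near side.

Run:
```python
from rig import viewer,ctrl
from h import *
c=viewer.camera_info("top")
px=lambda L:np.array([[222+(x+.5)/5-.5,122+(y+.5)/5-.5] for x,y in L])
b,r=fit2d(c,[[-100,60,12],[-100,-60,12],[100,60,12],[100,-60,12],[15,55,23],[15,-55,23]],px([(47,326),(227,353),(94,33),(270,60),(77,152),(247,178)]),[550,0,0]);print("bed",b,"\n",r.round(1))
p,r=fit2d(c,[[50,45,4],[50,-45,4],[-50,-45,4],[-50,45,4]],px([(604,206),(732,258),(683,396),(555,347)]),[550,-250,0]);print("plate",p,"\n",r.round(1))
R=lambda t:np.array([[np.cos(t),-np.sin(t)],[np.sin(t),np.cos(t)]])
print("bar",p[:2]+R(p[2])@[-20,0],"reach",np.hypot(*p[:2]))
print("home bar",b[:2]+R(b[2])@[-20,0],"rel turn",b[2]-p[2], "reach",np.hypot(*b[:2]))
q=ctrl.sense()['ee_rot'];print(Ro.from_quat(q,scalar_first=True).as_matrix().round(3))
w=viewer.camera_info("wrist");M=Ro.from_quat(q,scalar_first=True).as_matrix()
e=ctrl.sense()['eef_pos'];C=-np.array(w['R']).T@w['t'];print("wristcam in tool",M.T@(C-e),"axis",M.T@np.array(w['R'])[2],w['fx'])
```

```text
bed [ 5.95843901e+02  3.51964776e+01 -1.24071742e-01] 
 [[-0.7  0.6]
 [ 0.2  0.7]
 [-0.5 -0.7]
 [ 0.6 -0.8]
 [ 0.3  0.2]
 [ 0.  -0. ]]
plate [ 5.33059352e+02 -2.79559176e+02 -3.41904859e-01] 
 [[ 0.  -0.1]
 [ 0.6 -0.6]
 [ 0.1  0.4]
 [-0.7  0.2]]
bar [ 514.21699751 -272.85352984] reach 601.9182712366993
home bar [575.99764205  37.67155086] rel turn 0.21783311725243124 reach 596.882523563309
[[-0.001  0.269  0.963]
 [-0.001  0.963 -0.269]
 [-1.    -0.001 -0.   ]]
wristcam in tool [-167.57090933    1.6026332   -68.53267098] axis [ 9.62880120e-01 -3.13768201e-04  2.69929205e-01] 297.50747635702305
```

>>> carry_out --targets '[{"x":0,"y":0,"z":0.06,"az":0},{"x":0.03,"y":-0.03,"z":0.1,"az":-0.1},{"x":0.08,"y":-0.06,"z":0.1,"az":-0.24},{"x":0.13,"y":-0.095,"z":0.1,"az":-0.37},{"x":0.18,"y":-0.13,"z":0.1,"az":-0.5}]'

```text
invalid input at $.targets[0]: expected keys x, y, z, ax, ay, az, hand
```

>>> carry_out --targets '[{"x":0.02,"y":-0.058,"az":-0.12},{"x":0.04,"y":-0.116,"az":-0.24},{"x":0.06,"y":-0.174,"az":-0.36},{"x":0.08,"y":-0.232,"az":-0.48},{"x":0.1,"y":-0.29,"az":-0.6}]'

```text
invalid input at $.targets[0]: expected keys x, y, z, ax, ay, az, hand
```

>>> carry_out --targets '[{"x":0.018,"y":-0.06,"az":-0.11},{"x":0.036,"y":-0.12,"az":-0.22},{"x":0.055,"y":-0.18,"az":-0.33},{"x":0.075,"y":-0.24,"az":-0.44},{"x":0.093,"y":-0.3,"az":-0.54}]'

```text
invalid input at $.targets[0]: expected keys x, y, z, ax, ay, az, hand
```

>>> carry_out --targets '[{"y":-0.03},{"y":-0.058},{"y":-0.058},{"y":-0.058}]'

```text
invalid input at $.targets[0]: expected keys x, y, z, ax, ay, az, hand
```

Run:
```python
from rig import ctrl, viewer
import cv2,json
s=ctrl.sense();c=viewer.camera_info("wrist");a=viewer.capture("wrist")
print(s['time_s'],s['eef_pos'],s['joints'].round(3),s['force'].round(2))
json.dump({k:(v.tolist() if hasattr(v,'tolist') else v) for k,v in c.items()},open("w1.json","w"))
cv2.imwrite("pics/w1.png",a);cv2.imwrite("pics/w1b.png",cv2.resize(a,(800,600),interpolation=cv2.INTER_CUBIC))
```

```text
0.1 [141.34680708 505.3461385  205.98519925] [ 1.075  0.313  1.498 -0.     1.331 -0.223] [-0.67  0.85 -0.65]
```

View pics/w1b.png

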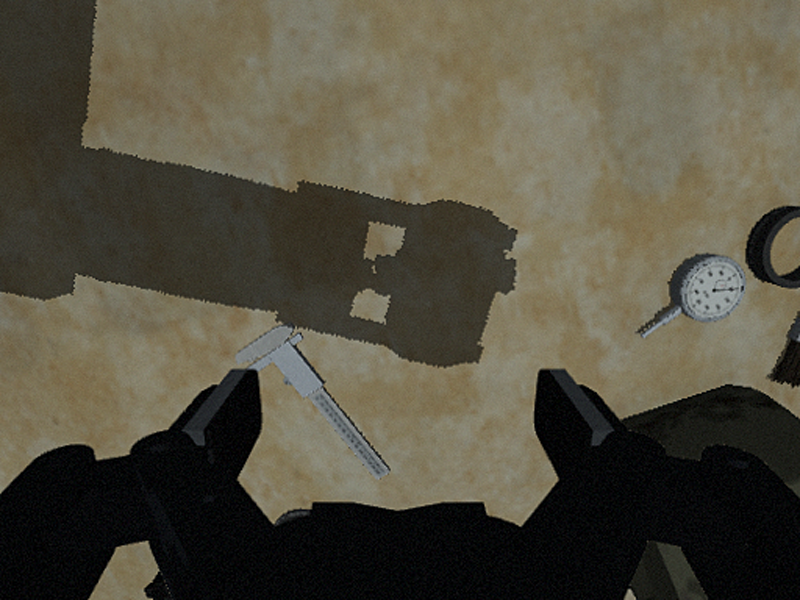

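The keys must all be given, so nothing moved and the picture shows only the start pose. I'll resend the moves in full.

>>> carry_out --targets '[{"x":0,"y":0,"z":0.06,"ax":0,"ay":0,"az":0,"hand":1},{"x":0.03,"y":-0.03,"z":0.1,"ax":0,"ay":0,"az":-0.1,"hand":1},{"x":0.08,"y":-0.06,"z":0.1,"ax":0,"ay":0,"az":-0.24,"hand":1},{"x":0.13,"y":-0.095,"z":0.1,"ax":0,"ay":0,"az":-0.37,"hand":1},{"x":0.18,"y":-0.13,"z":0.1,"ax":0,"ay":0,"az":-0.5,"hand":1}]'

```text
time_s: 0.78
eef_pos: [322.7, 374.3, 306.4]
ee_rot: [0.654, 0.268, 0.654, -0.268]
force: [0.2, 1.3, 0.1]
grip_width: 1.001
```

>>> carry_out --targets '[{"x":0.02,"y":-0.058,"z":0,"ax":0,"ay":0,"az":-0.12,"hand":1},{"x":0.04,"y":-0.116,"z":0,"ax":0,"ay":0,"az":-0.24,"hand":1},{"x":0.06,"y":-0.174,"z":0,"ax":0,"ay":0,"az":-0.36,"hand":1},{"x":0.08,"y":-0.232,"z":0,"ax":0,"ay":0,"az":-0.48,"hand":1},{"x":0.1,"y":-0.29,"z":0,"ax":0,"ay":0,"az":-0.6,"hand":1}]'

```text
time_s: 1.4
eef_pos: [421.6, 83.7, 306.5]
ee_rot: [0.546, 0.449, 0.546, -0.449]
force: [1.9, 1.2, -0.1]
grip_width: 1.002
```

>>> carry_out --targets '[{"x":0.018,"y":-0.06,"z":0,"ax":0,"ay":0,"az":-0.11,"hand":1},{"x":0.036,"y":-0.12,"z":0,"ax":0,"ay":0,"az":-0.22,"hand":1},{"x":0.055,"y":-0.18,"z":0,"ax":0,"ay":0,"az":-0.33,"hand":1},{"x":0.075,"y":-0.24,"z":0,"ax":0,"ay":0,"az":-0.44,"hand":1},{"x":0.093,"y":-0.3,"z":0,"ax":0,"ay":0,"az":-0.54,"hand":1}]'

```text
time_s: 2.02
eef_pos: [514.3, -214.9, 306.3]
ee_rot: [0.406, 0.579, 0.407, -0.579]
force: [0.8, 0.7, -0.1]
grip_width: 1.001
```

>>> carry_out --targets '[{"x":0,"y":-0.03,"z":0,"ax":0,"ay":0,"az":0,"hand":1},{"x":0,"y":-0.058,"z":0,"ax":0,"ay":0,"az":0,"hand":1},{"x":0,"y":-0.058,"z":0,"ax":0,"ay":0,"az":0,"hand":1},{"x":0,"y":-0.058,"z":0,"ax":0,"ay":0,"az":0,"hand":1}]'

```text
time_s: 2.52
eef_pos: [514.1, -270.2, 306.4]
ee_rot: [0.408, 0.578, 0.408, -0.578]
force: [-0.2, 0.3, 0.4]
grip_width: 1.002
```

```bash
cat > snap.py <<'E'
from rig import ctrl, viewer
import cv2,json,sys
n=sys.argv[1];cam=sys.argv[2] if len(sys.argv)>2 else "wrist"
s=ctrl.sense();c=viewer.camera_info(cam);a=viewer.capture(cam)
print(s['time_s'],s['eef_pos'].round(1),s['ee_rot'].round(4),s['joints'].round(3),s['force'].round(2),s['grip_width'])
json.dump({k:(v.tolist() if hasattr(v,'tolist') else v) for k,v in c.items()},open(n+".json","w"))
cv2.imwrite(f"pics/{n}.png",a);cv2.imwrite(f"pics/{n}b.png",cv2.resize(a,(800,600),interpolation=cv2.INTER_CUBIC))
E
python3 snap.py w2
```

```text
2.525 [ 514.1 -270.2  306.4] [ 0.4076  0.5778  0.4079 -0.5777] [-0.686  0.398  1.124  0.     1.62  -0.344] [-0.16  0.31  0.44] 1.0015707204601723
```

View pics/w2b.png

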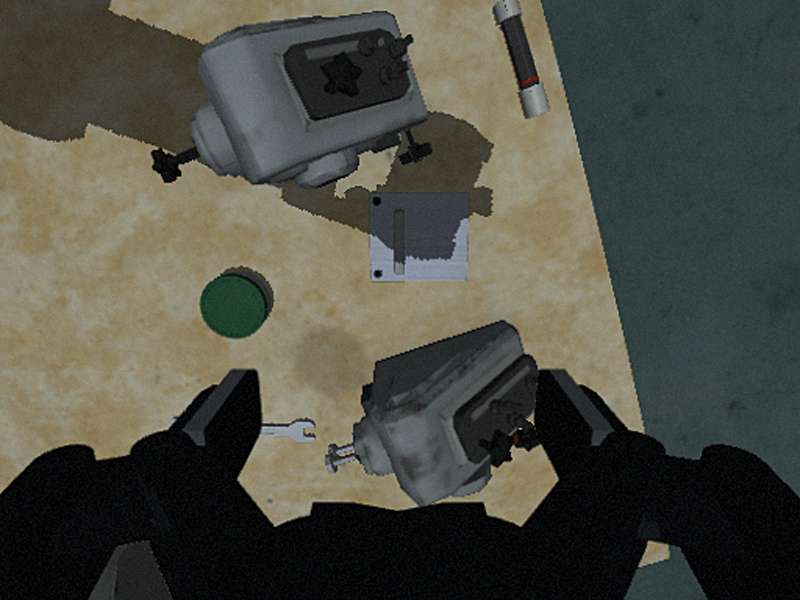

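The wrist view shows the plate corners at (369,192), (469,193), (467,282), (371,281), the bar top at x 393–405, y 209–274, and a gauge knob at (415,150). I'll refine the pose and triangulate the gauge parts for clearance.

Run:
```python
import json
from rig import viewer,ctrl
from h import *
ct=viewer.camera_info("top");cw=json.load(open("w2.json"))
T=lambda x,y:np.array([222+(x+.5)/5-.5,122+(y+.5)/5-.5])
W=lambda x,y:np.array([(x+.5)*.64-.5,(y+.5)*.64-.5])
p,r=fit2d(cw,[[-50,45,4],[50,45,4],[50,-45,4],[-50,-45,4],[-25,30,38],[-15,30,38],[-15,-30,38],[-25,-30,38]],np.array([W(*q) for q in[(369,192),(469,193),(467,282),(371,281),(393,209),(405,209),(404,274),(393,274)]]),[530,-280,-.34]);print("plate",p,"\n",r.round(1).tolist())
k,s=np.cos(p[2]),np.sin(p[2]);bar=p[:2]-20*np.array([k,s]);print("bar",bar)
M=Ro.from_quat(ctrl.sense()['ee_rot'],scalar_first=True).as_matrix();e=ctrl.sense()['eef_pos']
print("tool yaw",np.arctan2(M[1,1],M[0,1]),"shift",bar-e[:2],"cam",-np.array(cw['R']).T@cw['t'])
for n,a,b in[("star",(443,283),(340,73)),("sideknob",(530,250),(415,150))]:
    f=lambda X:np.r_[proj(ct,[X])[0]-T(*a),proj(cw,[X])[0]-W(*b)]
    r=least_squares(f,[500,-200,100],x_scale=100);d=r.x[:2]-p[:2];print(n,r.x.round(),"res",r.fun.round(1),"in plate",[round(k*d[0]+s*d[1]),round(-s*d[0]+k*d[1])])
```

```text
plate [ 5.33798575e+02 -2.77366833e+02 -3.44484238e-01] 
 [[-0.1, 0.0], [0.5, -0.3], [-0.7, -0.9], [-0.7, -0.5], [0.5, 1.0], [-0.3, 1.0], [0.1, -0.3], [0.5, -0.3]]
bar [ 514.97357973 -270.61260808]
tool yaw -0.3411422705868414 shift [ 0.86636894 -0.64597536] cam [ 537.35039627 -204.16811868  474.01272871]
star [ 521. -135.  143.] res [-0.3 -0.5 -0.1  0.2] in plate [-60, 130]
sideknob [ 555. -197.   66.] res [-0.3 -0.3 -0.1  0.1] in plate [-7, 83]
```

>>> carry_out --targets '[{"x":0.001,"y":-0.0005,"z":-0.05,"ax":0,"ay":0,"az":-0.003,"hand":1},{"x":0.001,"y":-0.0005,"z":-0.1,"ax":0,"ay":0,"az":-0.003,"hand":1},{"x":0.001,"y":-0.0005,"z":-0.15,"ax":0,"ay":0,"az":-0.003,"hand":1},{"x":0.001,"y":-0.0005,"z":-0.2,"ax":0,"ay":0,"az":-0.003,"hand":1},{"x":0.001,"y":-0.0005,"z":-0.225,"ax":0,"ay":0,"az":-0.003,"hand":1}]'

```text
time_s: 3.2
eef_pos: [514.3, -269.6, 79.2]
ee_rot: [-0.406, -0.578, -0.408, 0.578]
force: [0.4, -0.4, -0.3]
grip_width: 0.998
```

>>> carry_out --targets '[{"x":0,"y":0,"z":-0.02,"ax":0,"ay":0,"az":0,"hand":1},{"x":0,"y":0,"z":-0.04,"ax":0,"ay":0,"az":0,"hand":1},{"x":0,"y":0,"z":-0.055,"ax":0,"ay":0,"az":0,"hand":1},{"x":0,"y":0,"z":-0.065,"ax":0,"ay":0,"az":0,"hand":1},{"x":0,"y":0,"z":-0.073,"ax":0,"ay":0,"az":0,"hand":1}]'

```text
time_s: 3.82
eef_pos: [515.2, -271.3, 8.3]
ee_rot: [0.407, 0.578, 0.407, -0.578]
force: [0.1, 0.2, -0.2]
grip_width: 1.003
```

```bash
python3 snap.py w3
```

```text
3.825 [ 515.2 -271.3    8.3] [ 0.407   0.5784  0.4067 -0.5783] [-0.686  0.656  1.528  0.     0.957 -0.341] [ 0.1   0.18 -0.18] 1.0029641874207453
```

View pics/w3b.png

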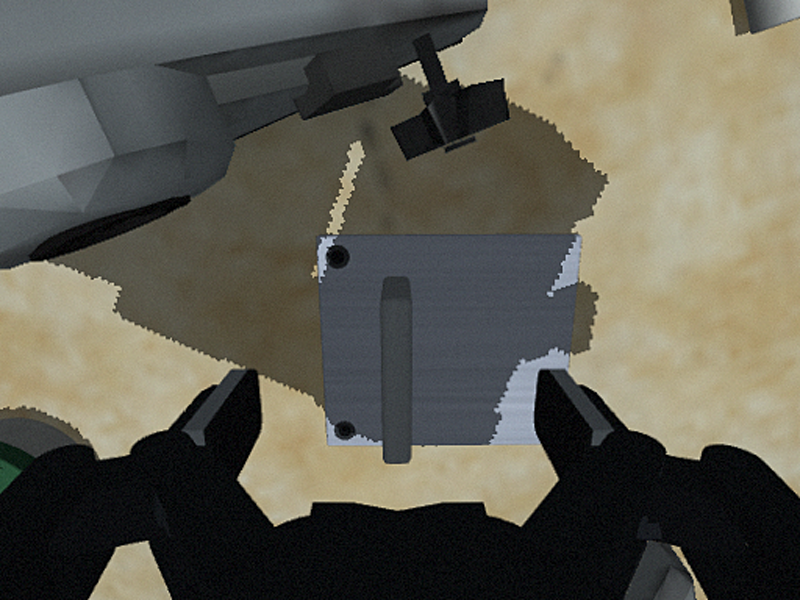

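The bar (columns 381–412) sits centred between the open fingers (mid 397). Now I close, then lift.

>>> carry_out --targets '[{"x":0,"y":0,"z":0,"ax":0,"ay":0,"az":0,"hand":-1},{"x":0,"y":0,"z":0,"ax":0,"ay":0,"az":0,"hand":-1},{"x":0,"y":0,"z":0,"ax":0,"ay":0,"az":0,"hand":-1},{"x":0,"y":0,"z":0,"ax":0,"ay":0,"az":0,"hand":-1},{"x":0,"y":0,"z":0,"ax":0,"ay":0,"az":0,"hand":-1}]' --grip_force 80

```text
time_s: 4.5
eef_pos: [515.2, -271.5, 8.9]
ee_rot: [0.407, 0.578, 0.407, -0.578]
force: [-1.2, 1.2, 4.1]
grip_width: 0.075
```

>>> carry_out --targets '[{"x":0,"y":0,"z":0,"ax":0,"ay":0,"az":0,"hand":-1},{"x":0,"y":0,"z":0,"ax":0,"ay":0,"az":0,"hand":-1},{"x":0,"y":0,"z":0,"ax":0,"ay":0,"az":0,"hand":-1}]' --grip_force 80

```text
time_s: 4.88
eef_pos: [515.2, -271.5, 8.9]
ee_rot: [0.407, 0.578, 0.407, -0.578]
force: [-0.1, 0.2, 5.1]
grip_width: 0.073
```

>>> carry_out --targets '[{"x":0,"y":0,"z":0.01,"ax":0,"ay":0,"az":0,"hand":-1},{"x":0,"y":0,"z":0.03,"ax":0,"ay":0,"az":0,"hand":-1},{"x":0,"y":0,"z":0.07,"ax":0,"ay":0,"az":0,"hand":-1},{"x":0,"y":0,"z":0.115,"ax":0,"ay":0,"az":0,"hand":-1},{"x":0,"y":0,"z":0.16,"ax":0,"ay":0,"az":0,"hand":-1}]'

```text
time_s: 5.5
eef_pos: [514.7, -271.1, 170.1]
ee_rot: [-0.407, -0.578, -0.407, 0.578]
force: [0.0, -0.5, -2.2]
grip_width: 0.076
```

>>> carry_out --targets '[{"x":0,"y":0,"z":0.045,"ax":0,"ay":0,"az":0,"hand":-1},{"x":0,"y":0,"z":0.08,"ax":0,"ay":0,"az":0,"hand":-1},{"x":0,"y":0,"z":0.1,"ax":0,"ay":0,"az":0,"hand":-1},{"x":0,"y":0,"z":0.1,"ax":0,"ay":0,"az":0,"hand":-1},{"x":0,"y":0,"z":0.1,"ax":0,"ay":0,"az":0,"hand":-1}]'

```text
time_s: 6.12
eef_pos: [514.6, -271.1, 267.2]
ee_rot: [-0.406, -0.578, -0.407, 0.579]
force: [0.1, -0.0, -2.5]
grip_width: 0.072
```

```bash
python3 snap.py w4
```

```text
6.125 [ 514.6 -271.1  267.2] [-0.406  -0.5782 -0.4075  0.5786] [-0.686  0.41   1.204  0.     1.529 -0.341] [ 0.08 -0.03 -2.5 ] 0.07201912977839252
```

View pics/w4b.png

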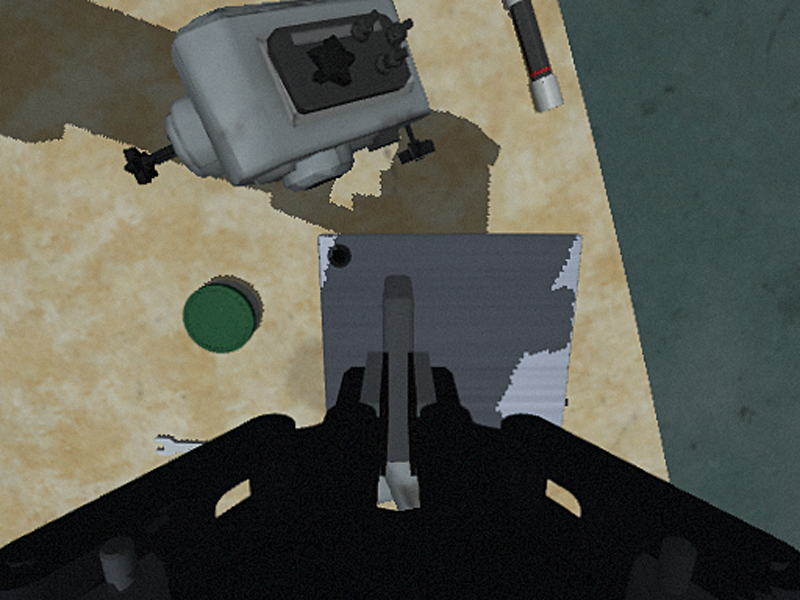

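The held plate's corners at (318,235) and (581,234) match the view before gripping, so the plate is still flat and unturned in the grip. Next I hover beside the bed for a close look.

>>> carry_out --targets '[{"x":0.01,"y":0.04,"z":0.01,"ax":0,"ay":0,"az":0.05,"hand":-1},{"x":0.02,"y":0.09,"z":0.02,"ax":0,"ay":0,"az":0.1,"hand":-1},{"x":0.035,"y":0.14,"z":0.02,"ax":0,"ay":0,"az":0.17,"hand":-1},{"x":0.045,"y":0.175,"z":0.02,"ax":0,"ay":0,"az":0.22,"hand":-1},{"x":0.045,"y":0.19,"z":0.02,"ax":0,"ay":0,"az":0.22,"hand":-1}]'

```text
time_s: 6.8
eef_pos: [560.0, -79.6, 287.5]
ee_rot: [-0.468, -0.53, -0.469, 0.53]
force: [0.4, -0.8, -0.9]
grip_width: 0.072
```

>>> carry_out --targets '[{"x":0,"y":0,"z":0,"ax":0,"ay":0,"az":0,"hand":-1},{"x":0,"y":0,"z":0,"ax":0,"ay":0,"az":0,"hand":-1},{"x":0,"y":0,"z":0,"ax":0,"ay":0,"az":0,"hand":-1}]'

```text
time_s: 7.18
eef_pos: [559.8, -82.5, 288.3]
ee_rot: [-0.467, -0.531, -0.467, 0.531]
force: [0.7, 0.5, -1.6]
grip_width: 0.075
```

```bash
python3 snap.py w5
python3 - <<'E'
import json
from h import *
cw=json.load(open("w3.json"))
W=lambda x,y:np.array([(x+.5)*.64-.5,(y+.5)*.64-.5])
p,r=fit2d(cw,[[-50,45,4],[50,45,4],[-50,-45,4],[-25,30,38],[-15,30,38]],np.array([W(*q) for q in[(318,235),(582,234),(328,444),(382,277),(411,277)]]),[530,-280,-.34]);print("plate",p,r.round(1).tolist())
M=Ro.from_quat([0.407,0.5784,0.4067,-0.5783],scalar_first=True).as_matrix()
o=M.T@(np.r_[p[:2],0]-[515.2,-271.3,8.3]);print("origin in tool",o,"yaw rel",p[2]-np.arctan2(M[1,1],M[0,1]))
E
```

```text
7.175 [559.8 -82.5 288.3] [-0.4673 -0.5306 -0.4674  0.5307] [-0.353  0.365  1.215 -0.     1.561 -0.226] [ 0.71  0.51 -1.63] 0.07463260844615097
plate [ 5.34953149e+02 -2.74108896e+02 -3.46098389e-01] [[-1.4, -6.7], [2.0, -5.4], [-1.4, -3.7], [-0.9, 6.5], [1.4, 6.5]]
origin in tool [ 8.30785187 19.53682216 -4.03224345] yaw rel -0.0013998108575746238
```

View pics/w5b.png

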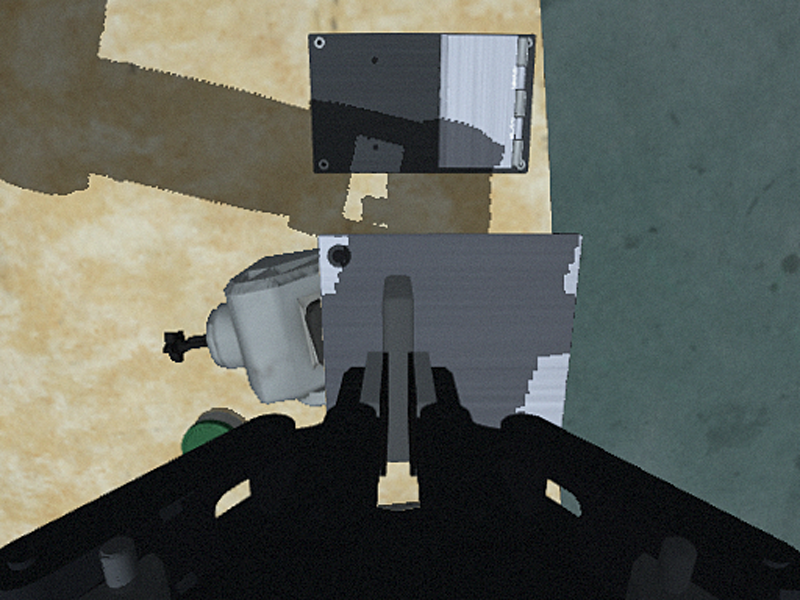

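Run:
```python
import cv2
a=cv2.imread("pics/w5.png")[14:118,188:352];cv2.imwrite("pics/c5.png",cv2.resize(a,None,fx=4.8,fy=4.8,interpolation=cv2.INTER_CUBIC))
```

```text
(no output)
```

View pics/c5.png

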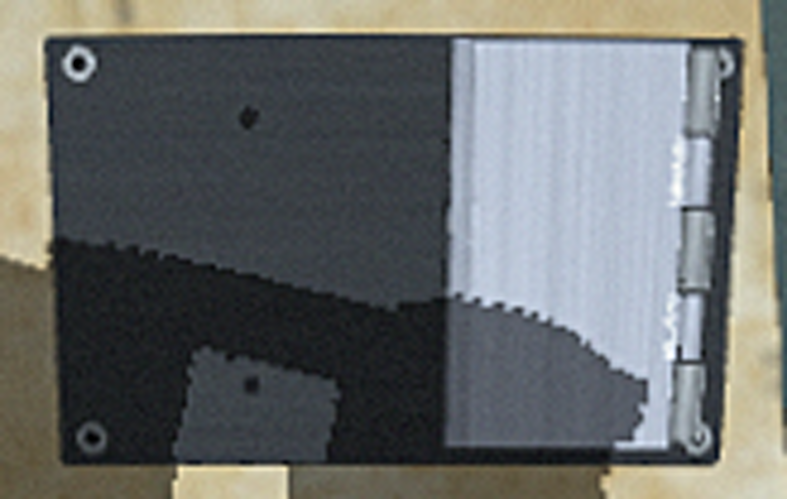

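Crop: bed corners at (46,38), (742,40), (720,464), (62,464), and the lip ends at (450,40) and (445,447).

Run:
```python
import json
from rig import ctrl
from h import *
W=lambda x,y:np.array([(x+.5)*.64-.5,(y+.5)*.64-.5])
C=lambda x,y:np.array([188+(x+.5)/4.8-.5,14+(y+.5)/4.8-.5])
cw=json.load(open("w3.json"))
p,r=fit2d(cw,[[-50,45,4],[50,45,4],[-50,-45,4],[-25,30,4],[-15,30,4],[-25,30,38],[-15,30,38]],np.array([W(*q) for q in[(318,235),(582,234),(328,444),(384,277),(409,277),(381,298),(412,298)]]),[530,-280,-.34]);print("plate",p,r.round(1).tolist())
M=Ro.from_quat([0.407,0.5784,0.4067,-0.5783],scalar_first=True).as_matrix()
o=M.T@(np.r_[p[:2],0]-[515.2,-271.3,8.3]);rel=p[2]-np.arctan2(M[1,1],M[0,1]);print("origin in tool",o,"yaw rel",rel)
cw=json.load(open("w5.json"))
b,r=fit2d(cw,[[-100,60,12],[100,60,12],[100,-60,12],[-100,-60,12],[15,55,24],[15,-55,24]],np.array([C(*q) for q in[(46,38),(742,40),(720,464),(62,464),(450,40),(445,447)]]),[590,35,-.12]);print("bed",b,r.round(1).tolist())
s=ctrl.sense();M=Ro.from_quat(s['ee_rot'],scalar_first=True).as_matrix();e=s['eef_pos']
yaw=np.arctan2(M[1,1],M[0,1])
print("now",e.round(1),"yaw",yaw.round(4),"tilt",M[:,0].round(4),"turn",b[2]-rel-yaw)
for bx in(-48,0):
    t=b[2];k,s_=np.cos(t),np.sin(t);P=b[:2]+bx*np.array([k,s_])
    tt=t-rel;T=P-o[1]*np.array([np.cos(tt),np.sin(tt)])-o[2]*np.array([np.sin(tt),-np.cos(tt)])
    print(bx,"TCP",T,"shift",T-e[:2])
```

```text
plate [ 5.33825071e+02 -2.77622802e+02 -3.39309976e-01] [[-1.4, 0.2], [1.1, 0.4], [-0.4, 1.6], [-0.2, -1.7], [0.6, -1.8], [-0.3, 0.8], [0.5, 0.7]]
origin in tool [ 8.30837942 19.66249486 -0.34384241] yaw rel 0.005388601404792859
bed [ 5.96462122e+02  3.74092897e+01 -1.23788971e-01] [[-0.8, -0.5], [0.8, -0.8], [0.2, 0.5], [-0.4, 0.6], [0.3, 0.1], [-0.1, 0.3]]
now [559.9 -82.3 288.4] yaw -0.1265 tilt [-2.e-04 -0.e+00 -1.e+00] turn -0.002726667665631982
-48 TCP [529.28645753  45.52791441] shift [-30.58326154 127.84269854]
0 TCP [576.9191579   39.60120742] shift [ 17.04943883 121.91599155]
```

>>> carry_out --targets '[{"x":-0.01,"y":0.04,"z":0,"ax":0,"ay":0,"az":0,"hand":-1},{"x":-0.022,"y":0.085,"z":0,"ax":0,"ay":0,"az":0,"hand":-1},{"x":-0.031,"y":0.12,"z":0,"ax":0,"ay":0,"az":0,"hand":-1},{"x":-0.031,"y":0.127,"z":0,"ax":0,"ay":0,"az":0,"hand":-1},{"x":-0.031,"y":0.127,"z":0,"ax":0,"ay":0,"az":0,"hand":-1}]'

```text
time_s: 7.85
eef_pos: [529.2, 45.2, 288.5]
ee_rot: [-0.468, -0.53, -0.468, 0.53]
force: [-0.2, -0.3, -1.7]
grip_width: 0.071
```

>>> carry_out --targets '[{"x":0,"y":0,"z":-0.04,"ax":0,"ay":0,"az":0,"hand":-1},{"x":0,"y":0,"z":-0.085,"ax":0,"ay":0,"az":0,"hand":-1},{"x":0,"y":0,"z":-0.13,"ax":0,"ay":0,"az":0,"hand":-1},{"x":0,"y":0,"z":-0.165,"ax":0,"ay":0,"az":0,"hand":-1},{"x":0,"y":0,"z":-0.19,"ax":0,"ay":0,"az":0,"hand":-1}]'

```text
time_s: 8.48
eef_pos: [528.8, 44.2, 96.7]
ee_rot: [-0.467, -0.53, -0.468, 0.531]
force: [-0.1, -0.0, -1.9]
grip_width: 0.072
```

>>> carry_out --targets '[{"x":0,"y":0,"z":-0.02,"ax":0,"ay":0,"az":0,"hand":-1},{"x":0,"y":0,"z":-0.04,"ax":0,"ay":0,"az":0,"hand":-1},{"x":0,"y":0,"z":-0.058,"ax":0,"ay":0,"az":0,"hand":-1},{"x":0,"y":0,"z":-0.067,"ax":0,"ay":0,"az":0,"hand":-1},{"x":0,"y":0,"z":-0.07,"ax":0,"ay":0,"az":0,"hand":-1}]'

```text
time_s: 9.1
eef_pos: [529.2, 44.9, 28.2]
ee_rot: [-0.467, -0.53, -0.468, 0.531]
force: [-0.2, 0.2, -1.2]
grip_width: 0.072
```

>>> carry_out --targets '[{"x":0,"y":0,"z":-0.001,"ax":0,"ay":0,"az":0,"hand":-1},{"x":0,"y":0,"z":-0.001,"ax":0,"ay":0,"az":0,"hand":-1}]'

```text
time_s: 9.35
eef_pos: [529.3, 45.5, 28.0]
ee_rot: [0.468, 0.53, 0.468, -0.53]
force: [-0.0, 0.2, -1.0]
grip_width: 0.075
```

```bash
python3 snap.py w6
```

```text
9.35 [529.3  45.5  28. ] [ 0.468   0.5305  0.4676 -0.5301] [-0.135  0.536  1.681  0.     0.924 -0.01 ] [-0.04  0.2  -0.99] 0.07465844066142913
```

View pics/w6b.png

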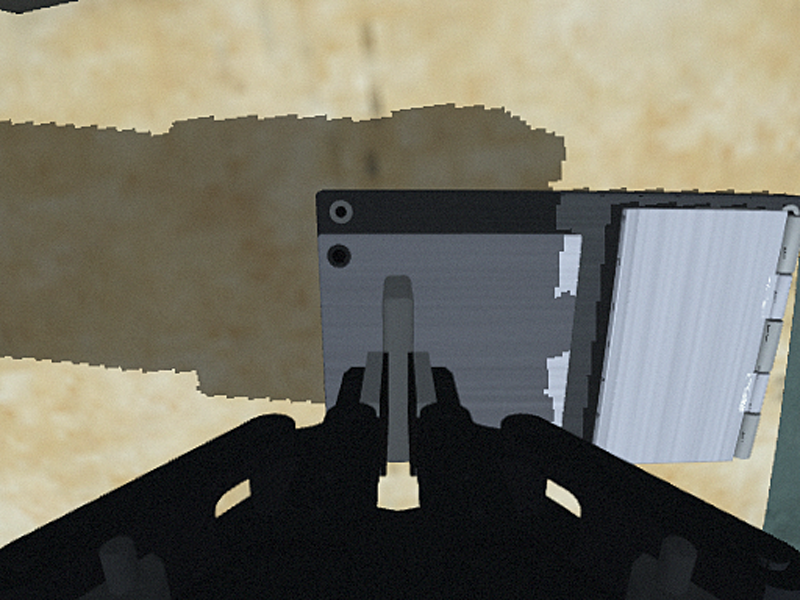

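The plate hovers about 7 mm over the bed. Its side is parallel to the bed's (rows 235/192), and its plain side at column 581 is in front of the lip (622,208)–(593,445). I'll check the numbers.

Run:
```python
import json
from h import *
W=lambda x,y:np.array([(x+.5)*.64-.5,(y+.5)*.64-.5])
cw=json.load(open("w6.json"))
b,r=fit2d(cw,[[-100,60,12],[15,55,24],[15,-55,24]],np.array([W(*q) for q in[(317,192),(622,208),(593,445)]]),[590,35,-.12]);print("bed",b,r.round(1).tolist())
A=back(cw,[W(318,235),W(581,234)],23.2);d=A[1]-A[0];yaw=np.arctan2(d[1],d[0]);print("plate len",np.hypot(*d),"yaw",yaw)
m=A.mean(0)+45*np.array([np.sin(yaw),-np.cos(yaw)])
for B in(b,np.array([596.5,37.4,-.1238])):
    k,s=np.cos(B[2]),np.sin(B[2]);v=m-B[:2];print("plate in bed",k*v[0]+s*v[1],-s*v[0]+k*v[1],yaw-B[2])
```

```text
bed [ 5.98602582e+02  4.00896948e+01 -9.98486914e-02] [[-1.6, -0.7], [0.6, -5.2], [1.3, 8.6]]
plate len 98.3864182984176 yaw -0.11881364203469084
plate in bed -49.53478739862102 -1.5394264251960985 -0.018964950629022953
plate in bed -47.729356723806724 0.20345016672458716 0.004986357965309149
```

>>> carry_out --targets '[{"x":0,"y":0,"z":-0.003,"ax":0,"ay":0,"az":0,"hand":-1},{"x":0,"y":0,"z":-0.005,"ax":0,"ay":0,"az":0,"hand":-1},{"x":0,"y":0,"z":-0.0065,"ax":0,"ay":0,"az":0,"hand":-1},{"x":0,"y":0,"z":-0.0065,"ax":0,"ay":0,"az":0,"hand":-1}]'

```text
time_s: 9.9
eef_pos: [529.0, 45.6, 21.0]
ee_rot: [-0.468, -0.53, -0.468, 0.53]
force: [-0.1, -0.2, -0.7]
grip_width: 0.07
```

>>> carry_out --targets '[{"x":0,"y":0,"z":-0.0005,"ax":0,"ay":0,"az":0,"hand":-1},{"x":0,"y":0,"z":-0.001,"ax":0,"ay":0,"az":0,"hand":-1},{"x":0,"y":0,"z":-0.001,"ax":0,"ay":0,"az":0,"hand":-1}]'

```text
time_s: 10.28
eef_pos: [529.1, 45.6, 20.9]
ee_rot: [0.468, 0.53, 0.468, -0.53]
force: [-4.8, 0.2, 9.0]
grip_width: 0.069
```

Contact at TCP z ≈ 20.9 mm. I ease the press slightly and slide in along the bed axis (0.992, -0.124).

>>> carry_out --targets '[{"x":0.002,"y":-0.0002,"z":0.0005,"ax":0,"ay":0,"az":0,"hand":-1},{"x":0.006,"y":-0.0007,"z":0.0005,"ax":0,"ay":0,"az":0,"hand":-1},{"x":0.01,"y":-0.0012,"z":0.0005,"ax":0,"ay":0,"az":0,"hand":-1},{"x":0.014,"y":-0.0017,"z":0.0005,"ax":0,"ay":0,"az":0,"hand":-1}]'

```text
time_s: 10.78
eef_pos: [543.0, 44.0, 20.9]
ee_rot: [-0.468, -0.53, -0.468, 0.53]
force: [-3.9, -0.7, 7.3]
grip_width: 0.076
```

>>> carry_out --targets '[{"x":0.004,"y":-0.0005,"z":0,"ax":0,"ay":0,"az":0,"hand":-1},{"x":0.008,"y":-0.001,"z":0,"ax":0,"ay":0,"az":0,"hand":-1},{"x":0.012,"y":-0.0015,"z":0,"ax":0,"ay":0,"az":0,"hand":-1},{"x":0.016,"y":-0.002,"z":0,"ax":0,"ay":0,"az":0,"hand":-1}]'

```text
time_s: 11.28
eef_pos: [559.0, 42.0, 20.9]
ee_rot: [-0.468, -0.53, -0.468, 0.53]
force: [-4.0, 0.5, 6.2]
grip_width: 0.071
```

>>> carry_out --targets '[{"x":0.003,"y":-0.0004,"z":0,"ax":0,"ay":0,"az":0,"hand":-1},{"x":0.006,"y":-0.0008,"z":0,"ax":0,"ay":0,"az":0,"hand":-1},{"x":0.009,"y":-0.0011,"z":0,"ax":0,"ay":0,"az":0,"hand":-1},{"x":0.012,"y":-0.0015,"z":0,"ax":0,"ay":0,"az":0,"hand":-1},{"x":0.012,"y":-0.0015,"z":0,"ax":0,"ay":0,"az":0,"hand":-1}]'

```text
time_s: 11.9
eef_pos: [571.4, 40.4, 21.0]
ee_rot: [0.468, 0.53, 0.468, -0.53]
force: [-1.9, -0.4, 4.8]
grip_width: 0.074
```

```bash
python3 snap.py w7
```

```text
11.9 [571.4  40.4  21. ] [ 0.468   0.5305  0.4676 -0.5301] [-0.134  0.621  1.552  0.     0.968 -0.009] [-1.89 -0.39  4.84] 0.07406183932802878
```

View pics/w7b.png

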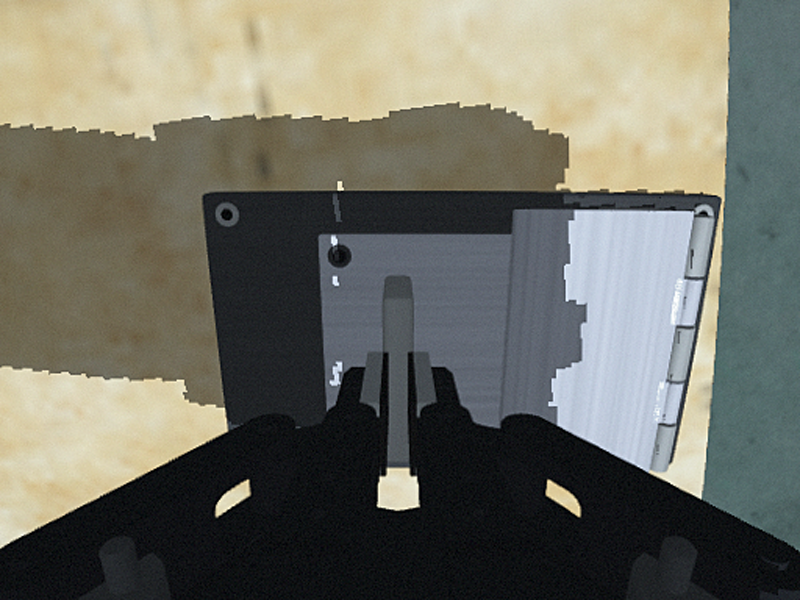

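The plain side is under the leaf, which lies shut with its near edge at column 513. The plate is parallel to the bed (rows 235/192). I advance gently to the stop.

>>> carry_out --targets '[{"x":0.001,"y":-0.0001,"z":0,"ax":0,"ay":0,"az":0,"hand":-1},{"x":0.002,"y":-0.0002,"z":0,"ax":0,"ay":0,"az":0,"hand":-1},{"x":0.003,"y":-0.0004,"z":0,"ax":0,"ay":0,"az":0,"hand":-1},{"x":0.004,"y":-0.0005,"z":0,"ax":0,"ay":0,"az":0,"hand":-1}]'

```text
time_s: 12.45
eef_pos: [575.0, 40.0, 20.9]
ee_rot: [-0.468, -0.53, -0.468, 0.53]
force: [-4.5, -0.2, 6.8]
grip_width: 0.072
```

>>> carry_out --targets '[{"x":0.0005,"y":0,"z":0,"ax":0,"ay":0,"az":0,"hand":-1},{"x":0.001,"y":-0.0001,"z":0,"ax":0,"ay":0,"az":0,"hand":-1},{"x":0.001,"y":-0.0001,"z":0,"ax":0,"ay":0,"az":0,"hand":-1}]'

```text
time_s: 12.82
eef_pos: [576.0, 39.9, 20.9]
ee_rot: [-0.468, -0.53, -0.468, 0.53]
force: [-4.0, 0.6, 5.8]
grip_width: 0.075
```

>>> carry_out --targets '[{"x":0.0005,"y":0,"z":0,"ax":0,"ay":0,"az":0,"hand":-1},{"x":0.001,"y":-0.0001,"z":0,"ax":0,"ay":0,"az":0,"hand":-1},{"x":0.001,"y":-0.0001,"z":0,"ax":0,"ay":0,"az":0,"hand":-1}]'

```text
time_s: 13.2
eef_pos: [576.7, 39.8, 20.9]
ee_rot: [-0.468, -0.53, -0.468, 0.53]
force: [-4.8, -0.0, 7.3]
grip_width: 0.075
```

>>> carry_out --targets '[{"x":0.0005,"y":0,"z":0,"ax":0,"ay":0,"az":0,"hand":-1},{"x":0.001,"y":-0.0001,"z":0,"ax":0,"ay":0,"az":0,"hand":-1},{"x":0.001,"y":-0.0001,"z":0,"ax":0,"ay":0,"az":0,"hand":-1}]'

```text
time_s: 13.58
eef_pos: [576.7, 39.8, 20.9]
ee_rot: [-0.467, -0.529, -0.469, 0.531]
force: [-11.1, 1.1, 11.3]
grip_width: 0.075
```

>>> carry_out --targets '[{"x":0.0005,"y":0,"z":0,"ax":0,"ay":0,"az":0,"hand":-1},{"x":0.001,"y":-0.0001,"z":0,"ax":0,"ay":0,"az":0,"hand":-1},{"x":0.001,"y":-0.0001,"z":0,"ax":0,"ay":0,"az":0,"hand":-1}]'

```text
time_s: 13.95
eef_pos: [576.7, 39.9, 20.9]
ee_rot: [-0.466, -0.529, -0.469, 0.532]
force: [-15.6, 0.3, 15.2]
grip_width: 0.076
```

The stop is met at x = 576.7 (predicted 576.9). I relax the forward push and keep the downward press.

>>> carry_out --targets '[{"x":-0.0015,"y":0.0002,"z":-0.0005,"ax":0,"ay":0,"az":0,"hand":-1},{"x":-0.0015,"y":0.0002,"z":-0.0005,"ax":0,"ay":0,"az":0,"hand":-1},{"x":-0.0015,"y":0.0002,"z":-0.0005,"ax":0,"ay":0,"az":0,"hand":-1},{"x":-0.0015,"y":0.0002,"z":-0.0005,"ax":0,"ay":0,"az":0,"hand":-1}]'

```text
time_s: 14.45
eef_pos: [576.8, 39.9, 20.9]
ee_rot: [-0.467, -0.53, -0.468, 0.531]
force: [-10.1, 0.9, 13.8]
grip_width: 0.071
```

```bash
python3 snap.py w8; python3 -c "
from rig import ctrl;from h import *
s=ctrl.sense();M=Ro.from_quat(s['ee_rot'],scalar_first=True).as_matrix();print(M[:,0].round(4),np.arctan2(M[1,1],M[0,1]),s['dq'].round(4),s['wrist_torque'])"
```

```text
14.45 [576.8  39.9  20.9] [-0.4674 -0.5297 -0.4683  0.5307] [-0.133  0.632  1.533 -0.     0.98  -0.009] [-10.13   0.91  13.76] 0.07142858935743568
[-0.0021  0.     -1.    ] -0.12472754591138603 [-0.0003  0.0001  0.001   0.0003  0.0008  0.001 ] [ 0.11477357  1.66929388 -0.02289888]
```

View pics/w8b.png

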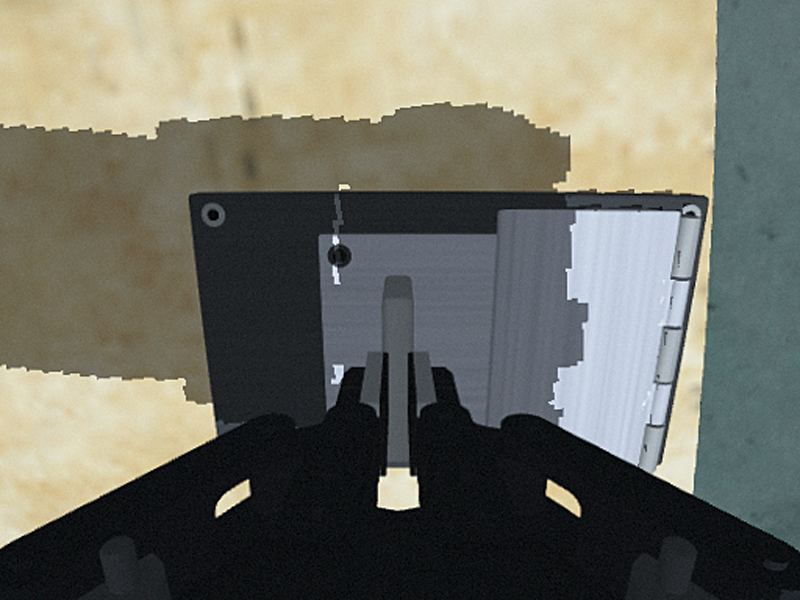

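The plate's rear corner is at (318,235), the bed's at (190,195), and the leaf lies shut from column 497. One numerical check, then I hand in.

Run:
```python
import json
from h import *
W=lambda x,y:np.array([(x+.5)*.64-.5,(y+.5)*.64-.5])
c=json.load(open("w8.json"));A=back(c,[W(190,194),W(318,234),W(706,196),W(497,234)],[12,16,12,16])
d=A[2]-A[0];t=np.arctan2(d[1],d[0]);R=np.array([[np.cos(t),np.sin(t)],[-np.sin(t),np.cos(t)]])
print("bed len",np.hypot(*d),"bed yaw",t,"plate corner in bed",R@(A[1]-A[0])+[-100,60],"plate yaw",np.arctan2(*(A[3]-A[1])[::-1]))
from rig import ctrl,finish_job
s=ctrl.sense();ok=s['force'][2]>8;print(s['time_s'],s['force'],s['grip_width'])
if ok: print(finish_job())
```

```text
bed len 195.9984248164014 bed yaw -0.12471710092198338 plate corner in bed [-51.38526959  45.24790357] plate yaw -0.12332618670596403
14.5 [-9.75371736  0.4718144  14.34869789] 0.07525392033593642
the job is handed in; nothing more can be done
None
```

The plate is home under the shut leaf, against the stop, and the job is handed in with the bar still gripped and the plate pressed down. `finish_job` gave no verdict, so what follows rests on my own checks.

I gripped the bar at 80 N, lifted the plate straight up over the gauges and set it on the bed about 10 mm short of the lip. I then slid it in until the stop was met.

Last checks, at 14.5 s of the 48 s allowed:
- **At the stop:** the tool stopped advancing at x = 576.7 mm, where I had predicted 576.9 mm, and the push rose to about 15 N. I then relaxed it to about 10 N.
- **Position:** the plate's rear corner measured (-51.4, 45.2) mm in the bed frame, against the ideal (-50, 45). The plate was square to the bed within 0.002 rad.
- **Press:** the force sensor read about 14 N down, with the tool tilted 0.002 rad.
- **Leaf:** the last picture shows it lying shut. I did not measure its angle.
- **Other things:** I touched none of them that I know of, but I took no final overview picture to confirm it.

Some readings did not agree well:
- The gripper reported about 6 mm opening on the 10 mm bar, yet the lift and slide showed no slip.
- One bed fit had a lip corner hidden by the gripper, so I discarded it and kept the earlier one.
- The bed length in the last picture came out at 196 mm instead of 200 mm, so expect about 2% error in those measurements.

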